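# Index a die wheel and clamp it with a click wrench

## Task

Turn the free-running die wheel by its red knob until the black index hole sits in the middle of the yellow fork's slot, and let it stand still there. Then lock it: swing the click wrench clockwise, seen from above, until it breaks over with its click, stop at once so that the clamp screw is not overtightened, and let go so that the handle springs back. Leave the wheel aligned and the jar, spool, tin and hammer where they are.

Things in the scene. Friction and masses are not known exactly. Their poses are not given: they have to be found in the camera images.
- stand: green cast stand, fixed to the bench, foot 270 x 340 x 16 mm (spans x -125..145 mm, y -180..160 mm of its origin), carrying the die wheel and, to its left, the clamp screw with the click wrench. Origin on the bench surface near the foot's centre, z up; its -x side faces roughly towards the robot. The tallest fixed part is the clamp block, top 60 mm above the bench; a steel clamp dog (top at 63 mm) reaches from it, along y, about 6 mm over the wheel's edge
- wheel_axis (a point): point on the wheel's vertical axis at its top face, 50 mm above the bench; the wheel is an aluminium disc, radius 80 mm, thickness 18 mm, about 1 kg, on a low-friction bearing: it is moved by a light touch and coasts if let go while moving
- wheel (a joint): angle of the die wheel, rad, grows counter-clockwise seen from above; 0 (the same as 6.283) when the index hole is in the middle of the slot; stops at -0.5 and 6.8
- hole (a point): the index hole, black, 10 mm wide in a blue ring 16 mm wide, on the wheel's top face, 68 mm from the wheel's axis
- slot (a point): middle of the slot, 12 mm wide, between the two prongs of the fixed yellow fork that reach in over the wheel's rim (prong tips 59 mm from the wheel's axis, prong tops 58 mm above the bench); on the wheel's +x side in the stand's frame, 68 mm from the axis; the slot points along the wheel's radius
- knob_top (a point): centre of the top of the red upright round knob of the wheel, 16 mm thick, 42 mm tall from the wheel's top face (top 92 mm above the bench), 45 mm from the wheel's axis, opposite the hole
- screw_axis (a point): point on the vertical axis of the clamp screw, 85 mm above the bench, at the wrench handle's mid-height; the wrench's level handle turns about it
- grip (a point): middle of the black rubber grip of the click wrench: a level round bar 24 mm thick, its centre line 85 mm above the bench, 165 mm from the screw's axis; the grip spans 105 to 218 mm from the axis, a thinner steel tube (18 mm) lies between. It starts pointing roughly at the robot, and swings clockwise seen from above, away from the wheel, to tighten
- screw (a joint): angle of the clamp screw, rad, grows as it is tightened (clockwise seen from above). It takes about 0.7 N m to turn at 0, rising evenly to 2.2 N m at 1.0 (4 to 13 N at the grip), and it stays where it is left; there is no ratchet, so pushing the handle back with more than 8 N loosens it. The click comes at 2.2 N m, near 1.0; beyond 1.09 the screw is overtightened
- wrench (a joint): break-over angle of the wrench handle relative to the screw, rad: 0 before the click; at 2.2 N m (about 13 N at the grip) the handle suddenly gives, the torque falls to under half and this rises to its end stop at 0.13 (21 mm at the grip); pulling on against the stop turns the screw further with a little more than the same 13 N; a fast swing can carry the screw too far, 0.2 rad/s is slow enough. When let go, the handle springs back to 0
- jar: amber glass jar with a dark lid, 56 mm wide, 75 mm tall, origin under its centre; leave alone
- spool: wooden thread spool, 52 mm wide, 55 mm tall, origin under its centre; leave alone
- tin: copper-coloured wax tin, 64 mm wide, 30 mm tall, origin under its centre; leave alone
- hammer: hammer lying on the bench right of the stand, about 260 mm long, handle along its -x; leave alone

How it is judged:
By the outcome, as a careful person would: the job done as asked, in the order asked, and still so for the second after the job is handed in, with the robot touching nothing.
It also fails if it takes over 64 s, if anything falls off the work surface, if the arm or the gripper's body presses on something with over 40 N, if the wrist force passes 120 N, or if a joint passes its speed limit or range.

## Robot

A 6-joint arm with a two-finger parallel gripper is mounted at the origin on the work surface. World frame = base frame: x ahead of the robot, y to its left, z up, the work surface at z = 0. Lengths are in mm, angles in degrees, forces in N, time in s.
With the tool pointing down it reaches from about 325 to 925 mm from the base axis. Payload 3.1 kg.
Tool frame: the origin (TCP) lies at the very end of the fingers, on their centre line; the grasp point (between the pads) lies grasp_offset behind it (grasp_offset is the distance from the TCP to the grasp point, in mm); z points along the fingers, x is the direction in which the jaws open and shut, and the axes are right-handed (so a half turn about z gives the same grasp; the last joint's range is limited). The gripper opens to 85 mm and grips with 20 to 120 N. Pads are 22 mm wide; open, the fingers measure 114 mm over their backs; the gripper's body (76 mm by 85 mm) begins 54 mm behind the grasp point. The pads swing forward as they close: fully open they stand 13 mm farther back than shut.
Start: joints at [-76.788, 12.427, 92.441, -0, 75.132, -6.429], TCP at [210.1, -588.64, 231.3] pointing down, gripper open.
Joint ranges: [-157.48, 157.48], [-44.54, 120.13], [17.64, 146.25], [-64.5, 244.5], [7.68, 150.69], [-147.95, 147.95]. Speed limits (degrees/s): [159.86, 159.86, 180, 180, 180, 180].

## Interface

Orientations are given as [roll, pitch, yaw] about the fixed x, y, z axes, in that order (R = Rz(yaw) Ry(pitch) Rx(roll)).
In Python, from station import * gives the robot as it stands. Calls block until the motion is done:
- goto(position, orientation): joint-space move of the TCP to a pose.
- move_l(position, attitude=None, speed=150): straight line of the TCP; attitude=None keeps the orientation; speed is the mean speed in mm/s.
- move_j(angles): joint-space move.
- grip(opening, squeeze=None): finger opening in mm; squeeze is the grip in N (None keeps the last); returns when the fingers have stopped.
- wait(seconds).
- solve_ik(position, orientation): joint angles nearest the present ones, or None.
- get_obs(): the state.
- get_image(name): name is "side" or "top" or "wrist"; returns the picture (420x560x3 uint8, red, green, blue); there is no depth.
- get_calibration(name): a dict with "fx", "fy", "cx", "cy" (pixels), "R" (3x3) and "t" (3): a world point X has camera coordinates R X + t; the wrist camera has in their place "mount" (4x4, takes a point from camera to tool coordinates, whose origin is the TCP and whose axes are the tool frame's). Camera axes: x right, y down, z forward; pixel columns grow to the right and rows downward; lengths in mm; the calibration is good to about 2 mm. The wrist camera is an equidistant fisheye: a pixel r from the principal point sees the ray r / f radians off the axis. A picture is of the moment at which its call begins: read the wrist's pose just before it. get_calibration takes no time and is no camera call.
A pose or a line that the arm cannot do raises Unreachable and nothing moves.
- sign_off(): hands the job in, once; it reports no verdict.
Trained networks look in the newest picture that a camera, given by its name, has taken for a name from the list of things; names that differ only in an ending like _2 or _b are one class to them, and where a whole thing is asked for, a point or a joint stands for the part that bears it (a point fixed in the world has none). Each returns a list of dicts, best first, with "score" (0 to 1); they miss things now and then, are a little off and sometimes report something else, mostly with a low value. They report only what shows in the picture. A call takes as long as a camera call.
- spot_in(name, camera): "extent" ([centre column, centre row, width, height] in pixels, round what is visible of it).
- regions_of(name, camera): "region" (420x560 bool, what is visible of it) and "extent" ([centre column, centre row, width, height] in pixels, round what is visible of it).
The state is a dict: "t": time; "joint_pos": joint angles; "qvel": joint speeds; "effort": joint torques, N m; "tcp_pos": TCP position; "ee_rot": TCP orientation; "wrist_force": force on the tool from outside, world axes, zero at the start; "moment": the same for the moment, N m; "grip_width": finger opening in mm.
Only numpy, scipy, OpenCV 4.12 (cv2) and the standard library are available. Lean on these libraries where they do the work, as an engineer would, in place of code of your own. Each camera call takes 0.05 s, during which the arm holds its last target. There are 200 camera calls.

## Working session

There is one attempt and no reset: what is moved stays moved. The work goes in short steps, each a Python script; the robot and the scene stay as the last script left them, time stands still between calls to the robot, and variables do not carry over. Pictures are saved under pics/ and viewed, about 8 in all and at most 12, crops included, and the job is handed in when it is done.

```bash
mkdir -p pics; ls
python3 - <<'E'
from station import *
import cv2,numpy as np
o=get_obs();print(o)
for c in ("side","top"):
    im=get_image(c);cv2.imwrite(f"pics/{c}0.png",im[:,:,::-1])
    k=get_calibration(c);print(c,k)
    for n in ("stand","wheel_axis","hole","slot","knob_top","screw_axis","grip","wheel","jar","spool","tin","hammer"):
        try:
            r=spot_in(n,c);print(n,[(round(d["score"],2),np.round(d["extent"],1).tolist()) for d in r[:2]])
        except Exception as e: print(n,repr(e))
print(get_calibration("wrist"),get_obs()["t"])
E
```

```text
pics
{'t': 0.0, 'joint_pos': array([-7.67873307e+01,  1.24779638e+01,  9.25298355e+01, -9.09427676e-05,
        7.51332994e+01, -6.43039510e+00]), 'qvel': array([0.02932466, 0.08006409, 0.01189527, 0.12152713, 0.02842078,
       0.04134684]), 'effort': array([-1.51247827e-04, -3.96841943e+01, -3.03854156e+01, -1.15133571e-04,
        9.50860558e-03,  3.64311887e-06]), 'tcp_pos': array([ 209.90985621, -587.81090042,  229.94286889]), 'ee_rot': array([-1.79984285e+02,  1.40220796e-01, -7.03568929e+01]), 'wrist_force': array([ 0.69208839,  0.53177534, -0.36623996]), 'moment': array([ 0.01376406, -0.00510864,  0.00445662]), 'grip_width': 85.28432380334526}
side {'fx': 527.5038087105555, 'fy': 527.5038087105555, 'cx': 279.2458906774996, 'cy': 210.37327601235228, 'R': array([[-0.97454159, -0.22408079,  0.00751571],
       [-0.14472166,  0.60309368, -0.78443206],
       [ 0.17124348, -0.76554935, -0.62016922]]), 't': array([ 573.25564423,  149.39155657, 1063.99046771])}
stand [(0.76, [271.4, 247.9, 162.8, 124.4])]
wheel_axis []
hole [(0.94, [286.1, 210.7, 68.6, 49.7])]
slot [(0.64, [271.9, 2
[... 1124 characters left out ...]
])]
spool [(0.83, [356.1, 246.9, 24.8, 22.5]), (0.37, [144.9, 199.9, 27.4, 26.2])]
tin [(0.73, [221.1, 247.2, 36.4, 89.8]), (0.59, [144.4, 201.3, 26.5, 26.6])]
hammer [(0.93, [380.1, 200.3, 51.0, 98.2]), (0.31, [219.9, 243.5, 42.9, 104.6])]
{'fx': 325.19226210127806, 'fy': 325.19226210127806, 'cx': 283.61299118639016, 'cy': 206.43816666662653, 'mount': array([[ 9.99999993e-01,  1.18016870e-04,  9.74080389e-06,
        -1.44619448e+00],
       [-1.14974176e-04,  9.47932299e-01,  3.18471888e-01,
        -8.15561985e+01],
       [ 2.83514329e-05, -3.18471887e-01,  9.47932306e-01,
        -1.42314454e+02],
       [ 0.00000000e+00,  0.00000000e+00,  0.00000000e+00,
         1.00000000e+00]])} 1.3
```

Run:
```python
import cv2
a=cv2.imread("pics/top0.png")[130:310,120:420]
cv2.imwrite("pics/top0c.png",cv2.resize(a,(800,480),interpolation=cv2.INTER_CUBIC))
a=cv2.imread("pics/side0.png")[130:340,160:400]
cv2.imwrite("pics/side0c.png",cv2.resize(a,(685,600),interpolation=cv2.INTER_CUBIC))
```

```text
(no output)
```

View pics/top0c.png

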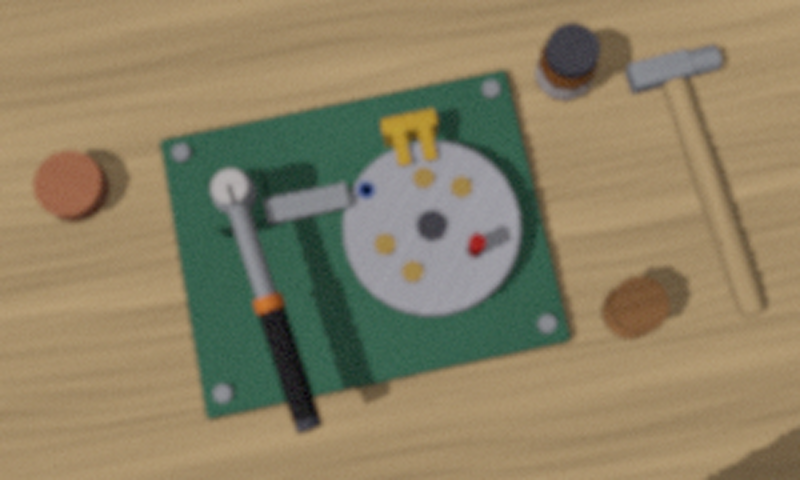

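View pics/side0c.png

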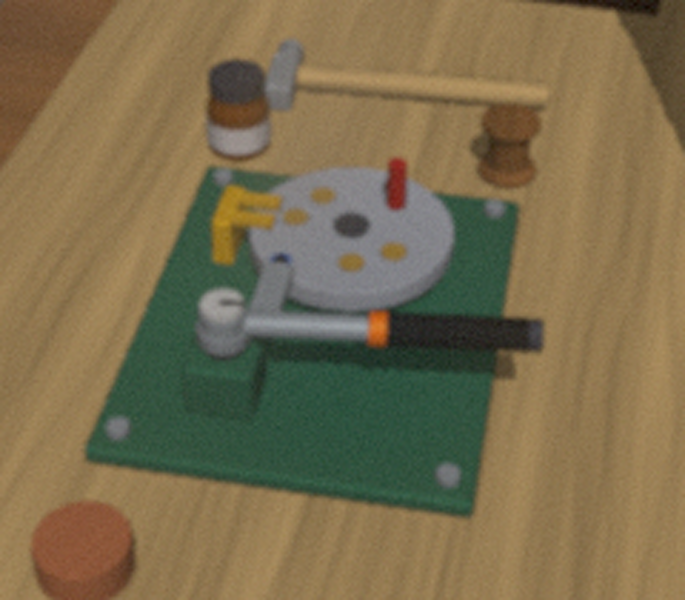

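The top view shows the stand with the wheel. Crop pixels: axis (432,225), hole (366,189), knob (477,241), slot (417,157), screw head (230,187), and the handle pointing down towards the robot. The wheel angle is about +1.3 rad, so it has to turn clockwise to 0. Next I'll look from above with the wrist camera.

```bash
cat > h.py <<'E'
from station import *
import numpy as np, cv2
from scipy.spatial.transform import Rotation as Ro
def plane(o,d,z): return (o+d*(z-o[2])/d[2])[:2]
def top_pt(u,v,z,c="top"):
    k=get_calibration(c);R=np.array(k["R"]);o=-R.T@k["t"]
    return plane(o,R.T@np.array([(u-k["cx"])/k["fx"],(v-k["cy"])/k["fy"],1]),z)
def wpose(o): return Ro.from_euler("xyz",o["ee_rot"],degrees=True).as_matrix(),np.array(o["tcp_pos"])
def wrist_pt(u,v,z,Rt,p):
    k=get_calibration("wrist");M=np.array(k["mount"])
    x,y=(u-k["cx"])/k["fx"],(v-k["cy"])/k["fy"];r=np.hypot(x,y)+1e-9
    d=np.array([np.sin(r)*x/r,np.sin(r)*y/r,np.cos(r)])
    return plane(Rt@M[:3,3]+p,Rt@M[:3,:3]@d,z)
def snap(fn):
    o=get_obs();im=get_image("wrist");cv2.imwrite(fn,im[:,:,::-1]);return im,*wpose(o)
E
python3 - <<'E'
from h import *
C=lambda u,v,z:top_pt(120+u/2.6667,130+v/2.6667,z)
ax=C(432,225,50);P=dict(ax=ax,hole=C(366,189,50),slot=C(417,157,58),knob=C(477,241,85),screw=C(230,187,90),gripend=C(308,425,85),tin=C(68,185,30))
for k,v in P.items(): print(k,v.round(1),np.linalg.norm(v-ax).round(1),np.degrees(np.arctan2(*(v-ax)[::-1])).round(1))
yaw=np.degrees(np.arctan2(*(P['slot']-ax)[::-1]))
for y in (yaw,yaw-90,yaw+90,yaw+180,-70):
    print(y,solve_ik([ax[0],ax[1]+40,260],[180,0,y]))
E
```

```text
ax [593.7 -48.7] 0.0 0.0
hole [636.6   4.8] 68.6 51.2
slot [656.4 -45.6] 62.8 2.9
knob [566.  -83.4] 44.4 -128.6
screw [648.1 120.6] 177.8 72.2
gripend [435.4  83.4] 206.2 140.1
tin [691.7 277.5] 340.6 73.3
2.8754900647302875 [-7.61252162e+00  7.38282607e+00  9.51149219e+01 -2.54444375e-14
  7.75022520e+01 -1.04880117e+01]
-87.12450993526971 [-7.61252162e+00  7.38282607e+00  9.51149219e+01 -2.54444375e-14
  7.75022520e+01  7.95119883e+01]
92.87549006473029 [  -7.61252162    7.38282607   95.11492195    0.           77.50225198
 -100.48801169]
182.8754900647303 None
-70 [-7.61252162e+00  7.38282607e+00  9.51149219e+01 -2.54444375e-14
  7.75022520e+01  6.23874784e+01]
```

Run:
```python
from h import *
goto([580,-10,250],[180,0,3]);wait(0.3)
im,R,p=snap("pics/w1.png");print(p.round(1))
np.savez("w1.npz",R=R,p=p)
for n in ("hole","knob_top","wheel","slot","grip","stand"):
    print(n,[(round(d["score"],2),np.round(d["extent"],1).tolist()) for d in spot_in(n,"wrist")[:2]])
```

```text
[580.  -10.4 249.9]
hole [(0.76, [294.2, 205.6, 139.5, 131.3])]
knob_top [(0.92, [292.5, 206.1, 141.8, 141.0]), (0.26, [371.4, 317.6, 21.5, 58.2])]
wheel [(0.97, [295.8, 205.9, 140.4, 135.1]), (0.73, [277.0, 142.5, 281.2, 272.7])]
slot [(0.91, [275.8, 142.0, 278.3, 271.7])]
grip [(0.89, [251.3, 71.0, 234.7, 62.1]), (0.19, [288.6, 353.1, 163.3, 40.9])]
stand [(0.67, [276.1, 142.5, 285.9, 270.6])]
```

View pics/w1.png

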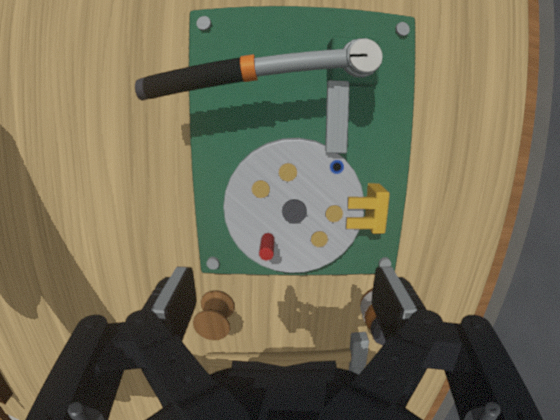

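The wrist view shows the axis at (294,211), hole (337,167), knob top (267,253), fork prongs at rows 203 and 224, screw head (364,56), and the grip from (140,90) to (247,68).

Run:
```python
from h import *
f=np.load("w1.npz");W=lambda u,v,z:wrist_pt(u,v,z,f["R"],f["p"])
im=cv2.imread("pics/w1.png").astype(int);B,G,R=im[:,:,0],im[:,:,1],im[:,:,2]
def cen(m):
    v,u=np.nonzero(m);return u.mean(),v.mean(),len(u)
box=np.zeros(B.shape,bool);box[140:275,220:370]=1
red=box&(R>120)&(G<70)&(B<70);blue=box&(B>90)&(R<80)
v,u=np.nonzero(red);print("red",u.min(),u.max(),v.min(),v.max());print("blue",cen(blue))
b=cen(blue)
ax=W(294,211,50);print("ax",ax)
for n,q in dict(hole=W(b[0],b[1],50),knob=W(267,253,92),knobb=W(268,238,50),slot=W(358,213.5,58),screw=W(364,56,100),g0=W(140,90,85),g1=W(247,68,85),c1=W(204,23,16),c2=W(403,28,16),c3=W(212,264,16)).items():
    d=q-ax;print(n,q.round(1),np.linalg.norm(d).round(1),np.degrees(np.arctan2(d[1],d[0])).round(1))
```

```text
red 260 272 233 259
blue (np.float64(311.73722627737226), np.float64(167.45985401459853), 137)
ax [592.74599737 -46.99714429]
hole [608.8   3.5] 53.0 72.4
knob [565.6 -79.6] 42.4 -129.7
knobb [564.9 -81.5] 44.3 -128.9
slot [663.8 -43.6] 71.2 2.8
screw [644.3 119.8] 174.6 72.8
g0 [432.5  83.3] 206.5 140.9
g1 [539.5 102.7] 158.9 109.6
c1 [478.5 164.1] 240.1 118.4
c2 [710.7 175.4] 251.8 62.1
c3 [ 490.2 -139.6] 138.2 -137.9
```

Stand yaw is about 2.8°, and the wheel is about +47.7° from alignment. I'll grasp the knob with the jaws tangential and sweep it clockwise along the arc.

Run:
```python
from h import *
ax=np.array([593.2,-47.3]);az=-129.4
k=lambda a:ax+45*np.array([np.cos(np.radians(a)),np.sin(np.radians(a))])
at=lambda a:[180,0,a+90]
grip(50,20)
goto([*k(az),150],at(az));move_l([*k(az),60],speed=80)
o=get_obs();print(o["wrist_force"].round(1),o["tcp_pos"].round(1))
grip(5,20);wait(.3)
o=get_obs();print(o["grip_width"],o["wrist_force"].round(1))
if 12<o["grip_width"]<20:
    for a in np.linspace(az,-177.2,7)[1:]:
        move_l([*k(a),60],at(a),speed=30)
wait(.5)
im,R,p=snap("pics/w2.png");np.savez("w2.npz",R=R,p=p)
o=get_obs();print(o["grip_width"],o["wrist_force"].round(1),o["t"],p)
```

```text
[-0.7  0.1 -0.5] [565.3 -82.3  60.8]
15.062713430087046 [-0.8 -1.5  3.6]
15.095777987510996 [-0.1 -0.8  6.1] 10.1417 [548.92271168 -49.847522    60.59246088]
```

View pics/w2.png

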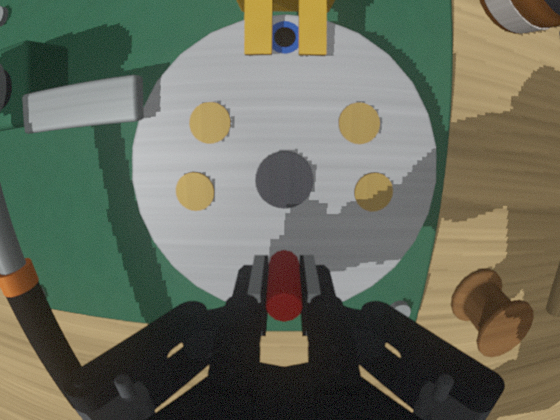

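The hole, near (285,37), sits between the prongs, whose inner edges are at about 271 and 299. I'll measure that by colour, release, and measure again.

```bash
cat >> h.py <<'E'
def err(im,R,p):
    """mm offsets along y-ish (tangential) : hole vs slot mid, at radius ~68"""
    h=cv2.cvtColor(np.ascontiguousarray(im),cv2.COLOR_RGB2HSV).astype(int);r,g,b=[im[:,:,i].astype(int) for i in range(3)]
    sub=np.zeros(b.shape,bool);sub[10:70,225:345]=1
    bl=sub&(b>r+40)&(b>g+25)
    dk=sub&(im.max(2)<60);dk[:, :272]=0;dk[:,299:]=0
    ye=sub&(h[:,:,0]>18)&(h[:,:,0]<32)&(h[:,:,1]>150)
    uh=np.nonzero(bl|dk);ub=(uh[1].min()+uh[1].max())/2;vb=(uh[0].min()+uh[0].max())/2
    L=[];Rr=[]
    for v in range(25,48):
        c=np.nonzero(ye[v])[0];l=c[c<285];q=c[c>=285]
        if len(l) and len(q): L.append(l.max()+.5);Rr.append(q.min()-.5)
    l,q=np.median(L),np.median(Rr)
    H=wrist_pt(ub,vb,50,R,p);A=wrist_pt(l,36,58,R,p);B=wrist_pt(q,36,58,R,p)
    t=np.array([-np.sin(np.radians(2.8)),np.cos(np.radians(2.8))])
    return dict(hole_px=(ub,vb),w=(uh[1].min(),uh[1].max()),edges=(l,q),slotw=(A-B)@t,off=(H-(A+B)/2)@t,H=H,S=(A+B)/2)
E
python3 - <<'E'
from h import *
f=np.load("w2.npz");im=cv2.imread("pics/w2.png")[:,:,::-1]
print(err(im,f["R"],f["p"]))
grip(30);wait(.5)
im,R,p=snap("pics/w3.png");print(err(im,R,p));wait(.5)
im,R,p=snap("pics/w4.png");print(err(im,R,p),get_obs()["wrist_force"].round(1))
E
```

```text
{'hole_px': (np.float64(285.0), np.float64(37.0)), 'w': (np.int64(273), np.int64(297)), 'edges': (np.float64(270.5), np.float64(299.5)), 'slotw': np.float64(12.608145870494127), 'off': np.float64(-0.0331874498502577), 'H': array([660.45240456, -43.700937  ]), 'S': array([659.36137033, -43.72107036])}
{'hole_px': (np.float64(286.0), np.float64(35.0)), 'w': (np.int64(274), np.int64(298)), 'edges': (np.float64(271.5), np.float64(300.5)), 'slotw': np.float64(12.55240102805617), 'off': np.float64(-0.05355966067245774), 'H': array([660.68102682, -43.83097142]), 'S': array([658.61983826, -43.87815668])}
{'hole_px': (np.float64(286.0), np.float64(35.0)), 'w': (np.int64(274), np.int64(298)), 'edges': (np.float64(271.5), np.float64(300.5)), 'slotw': np.float64(12.54545883235649), 'off': np.float64(-0.0534312612504312), 'H': array([660.60391524, -43.83233991]), 'S': array([658.54425993, -43.87957874])} [-0.2 -0.5  0.5]
```

Aligned within 0.1 mm and unchanged after release. Next I'll lift off and push the wrench with closed fingers, monitoring the force.

```bash
cat > sw.py <<'E'
from h import *
import sys
S=np.array([645.3,121.8]);Z=70
def pose(th,gap):
    a=np.radians(th);r=np.array([np.cos(a),np.sin(a)]);t=np.array([np.sin(a),-np.cos(a)])
    return [*(S+165*r-(23+gap)*t),Z],[180,0,th-180],t
E
python3 - <<'E'
from sw import *
p=get_obs()["tcp_pos"];move_l([p[0],p[1],170],speed=120)
im,R,q=snap("pics/w5.png")
grip(0,60)
x,a,t=pose(190.2,16)
print([None if solve_ik(pose(th,0)[0],pose(th,0)[1]) is None else 1 for th in (190,160,125)])
goto([x[0],x[1],170],a);move_l(x,speed=100);wait(.3)
o=get_obs();print(o["tcp_pos"].round(1),o["wrist_force"].round(2),o["t"],o["grip_width"])
snap("pics/w6.png")
E
```

```text
[1, 1, 1]
[490.2  54.2  70.5] [ 0.19 -0.69  0.26] 15.8583 -0.06117190724607079
```

View pics/w6.png

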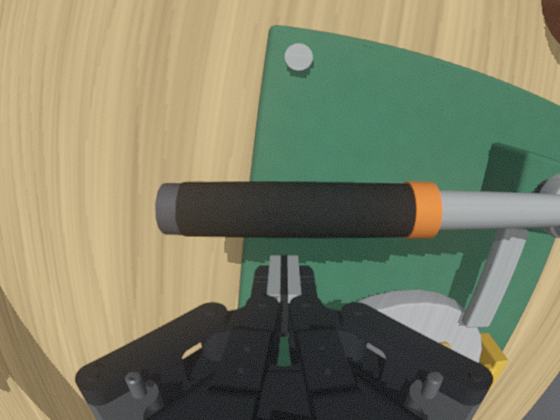

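View pics/w5.png

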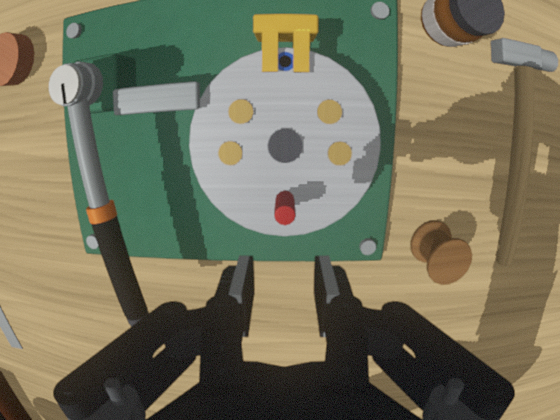

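In w6 the closed fingers stand beside the middle of the grip, at about (285,265), with the handle parallel to them. In w5 the hole at (285,61) is still centred in the fork. Now I'll sweep.

Run:
```python
from sw import *
f0=get_obs()["wrist_force"]
th=190.2
def F(t): 
    return -np.mean([(get_obs()["wrist_force"]-f0)[:2]@t])
for g in np.arange(14,-8,-1.5):
    x,a,t=pose(th,g);move_l(x,a,speed=25);f=F(t)
    if f>2: break
print("contact gap",g,"F",round(f,2),get_obs()["t"])
log=[];peak=0;drop=None;th0=th
while th>th0-78:
    th-=1 if th>th0-45 else .5
    x,a,t=pose(th,g);move_l(x,a,speed=25);f=F(t);log.append((round(th0-th,1),round(f,1)))
    if drop is None:
        peak=max(peak,f)
        if th0-th>35 and peak>9 and f<.65*peak: drop=th
        if f>22: print("too much");break
        if th0-th>66.5: print("no click seen");break
    elif f>8.5 or drop-th>=6.5: print("stop reached");break
print(log);print("peak",peak,"drop",drop and th0-drop,"end",th0-th,get_obs()["t"])
np.save("end.npy",[th,g])
```

```text
contact gap -1.0 F 4.88 18.6583
stop reached
[(1.0, np.float64(3.6)), (2.0, np.float64(3.3)), (3.0, np.float64(3.6)), (4.0, np.float64(2.4)), (5.0, np.float64(4.3)), (6.0, np.float64(3.9)), (7.0, np.float64(2.7)), (8.0, np.float64(3.9)), (9.0, np.float64(5.2)), (10.0, np.float64(4.9)), (11.0, np.float64(4.7)), (12.0, np.float64(5.3)), (13.0, np.float64(5.7)), (14.0, np.float64(5.2)), (15.0, np.float64(5.1)), (16.0, np.float64(5.7)), (17.0, np.float64(6.1)), (18.0, np.float64(6.1)), (19.0, np.float64(4.8)), (20.0, np.float64(5.6)), (21.0, np.float64(6.0)), (22.0, np.float64(6.2)), (23.0, np.float64(6.1)), (24.0, np.float64(6.2)), (25.0, np.float64(5.8)), (26.0, np.float64(7.1)), (27.0, np.float64(6.5)), (28.0, np.float64(6.9)), (29.0, np.float64(6.7)), (30.0, np.float64(7.5)), (31.0, np.float64(8.2)), (32.0, np.float64(7.3)), (33.0, np.float64(7.9)), (34.0, np.float64(7.6)), (35.0, np.float64(8.3)), (36.0, np.float64(8.4)), (37.0, np.float64(8.6)), (38.0, np.float64(7.5)), (39.0, np.float64(8.8)), (40.0, np.float64(9.8)), (41.0, np.float64(10.5)), (42.0, np.float64(9.2)), (43.0, np.float64(9.7)), (44.0, np.float64(9.7)), (45.0, np.float64(10.0)), (45.5, np.float64(10.7)), (46.0, np.float64(11.6)), (46.5, np.float64(10.7)), (47.0, np.float64(10.7)), (47.5, np.float64(10.2)), (48.0, np.float64(12.3)), (48.5, np.float64(10.8)), (49.0, np.float64(10.5)), (49.5, np.float64(11.9)), (50.0, np.float64(12.0)), (50.5, np.float64(11.5)), (51.0, np.float64(12.5)), (51.5, np.float64(11.4)), (52.0, np.float64(11.7)), (52.5, np.float64(11.9)), (53.0, np.float64(11.2)), (53.5, np.float64(9.7)), (54.0, np.float64(9.4)), (54.5, np.float64(9.0)), (55.0, np.float64(7.5)), (55.5, np.float64(6.9)), (56.0, np.float64(7.1)), (56.5, np.float64(7.1)), (57.0, np.float64(6.0)), (57.5, np.float64(5.8)), (58.0, np.float64(6.8)), (58.5, np.float64(8.1)), (59.0, np.float64(10.7))]
peak 12.492282744102058 drop 55.0 end 59.0 37.6583
```

The force peaked at about 12.5 N at 52°, fell to 6 N, then rose as the handle reached its end stop. That is the click, and I stopped there. Now I'll back off and check.

Run:
```python
from sw import *
th,g=np.load("end.npy")
x,a,t=pose(th,g+45);move_l(x,a,speed=100);print(get_obs()["t"])
move_l([x[0],x[1],250],speed=150)
goto([560,-10,250],[180,0,-87]);wait(.3)
im,R,p=snap("pics/w7.png");print(get_obs()["t"],get_obs()["wrist_force"].round(1))
np.savez("w7.npz",R=R,p=p)
```

```text
38.2583
40.8583 [-0.1 -0.8 -0.6]
```

View pics/w7.png

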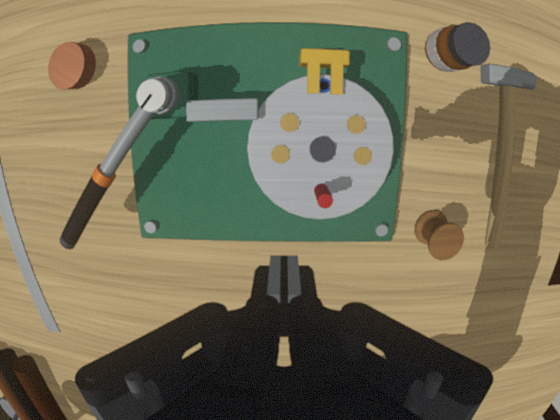

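Run:
```python
from sw import *
f=np.load("w7.npz");W=lambda u,v,z:wrist_pt(u,v,z,f["R"],f["p"])
a,b=W(68,242,85),W(102,178,85);d=a-b
print("handle az",np.degrees(np.arctan2(d[1],d[0])),np.degrees(np.arctan2(*(a-S)[::-1])),np.linalg.norm(a-S))
im=cv2.imread("pics/w7.png")
cv2.imwrite("pics/w7c.png",cv2.resize(im[40:110,290:360],(560,560),interpolation=cv2.INTER_CUBIC))
```

```text
handle az 141.77482800158518 141.73296788800843 214.43241340883435
```

View pics/w7c.png

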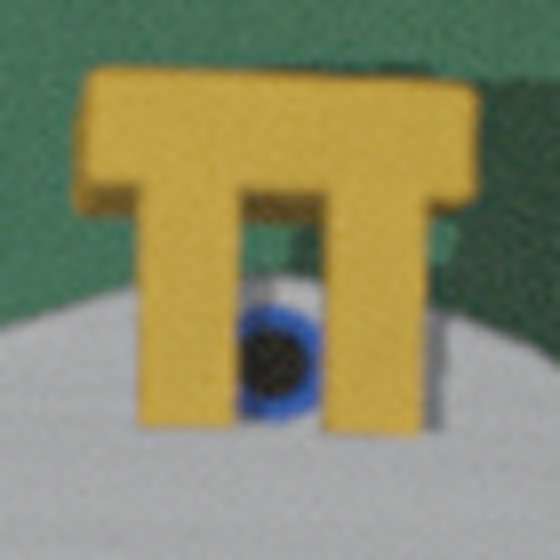

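The hole's apparent shift, about 1.5 px, is mostly parallax. The handle angle was read far off-axis, so I'll take one centred look to confirm both.

Run:
```python
from sw import *
goto([580,60,250],[180,0,-87]);wait(.3)
im,R,p=snap("pics/w8.png");print(get_obs()["t"])
np.savez("w8.npz",R=R,p=p)
goto([548.9,-46,170],[180,0,-87]);wait(.3)
im,R,p=snap("pics/w9.png");np.savez("w9.npz",R=R,p=p);print(get_obs()["t"],p)
a=im[30:90,240:330];a=cv2.resize(np.ascontiguousarray(a[:,:,::-1]),(630,420),interpolation=cv2.INTER_CUBIC);w=cv2.imread("pics/w8.png")[0:300,0:400]
cv2.imwrite("pics/m.png",np.hstack([w,cv2.resize(a,(400,267))[:,:] if 0 else np.vstack([cv2.resize(a,(400,267)),np.zeros((33,400,3),np.uint8)])]))
```

```text
41.6
42.5583 [550.08982841 -45.11992807 171.35332913]
```

View pics/m.png

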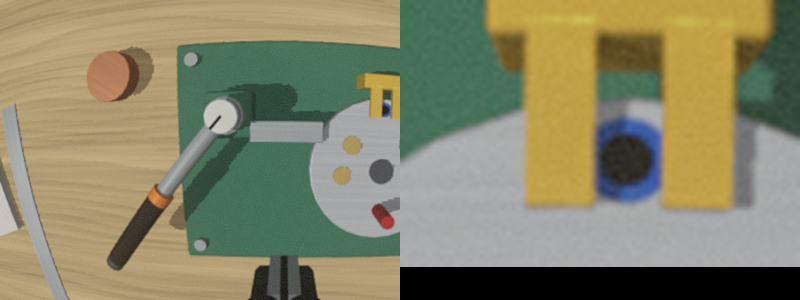

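Run:
```python
from sw import *
f=np.load("w8.npz");W=lambda u,v,z:wrist_pt(u,v,z,f["R"],f["p"])
e,r,s=W(114,265,85),W(160,197,85),W(221,116,100)
for d in (e-r,e-S,e-s): print(np.degrees(np.arctan2(d[1],d[0])).round(1))
f=np.load("w9.npz");W=lambda u,v,z:wrist_pt(u,v,z,f["R"],f["p"])
k=lambda u,v:(240+u*90/400,30+v*60/267)
H=W(*k(628,159)[:2],50) if 0 else W(240+228*90/400,30+159*60/267,50)
A=W(240+196*90/400,30+159*60/267,58);B=W(240+262*90/400,30+159*60/267,58)
print(H,(A+B)/2,(H-(A+B)/2),A-B)
```

```text
141.5
141.6
141.3
[660.44009753 -44.01013725] [659.56843171 -44.046787  ] [0.87166582 0.03664975] [-0.6972451  11.38063281]
```

Run:
```python
from station import *
print(get_obs()["wrist_force"].round(1),get_obs()["t"]);sign_off()
```

```text
[-0.1  0.4 -0.4] 42.5583
the job is handed in; nothing more can be done
```

The die wheel is aligned, the wrench has clicked and been released, and the job was handed in at 42.6 s with the arm clear of everything.

- **Wheel:** I gripped the knob, turned the wheel about 48° clockwise and let go. After locking, the hole was measured less than 0.1 mm off the slot's middle across the slot, the same as before locking.
- **Wrench:** I pushed it slowly with closed fingers. The force rose to 12.5 N, fell to about 6 N at the click, then rose again as the handle reached its end stop. I stopped there at 10.7 N and backed off, and the handle sprang back.
- **Disagreement:** The pictures put the final screw angle at about 0.85 rad, while the click was expected near 1.0. The springback also looked like about 0.18 rad, not 0.13. I think this is arm and finger flex plus 1–2° of picture error, though the screw backing off by about 0.05 rad would look the same. I did not push again, to avoid overtightening.
- **Other objects:** The tin, jar, spool and hammer looked undisturbed in the later pictures. I judged this by eye and did not measure their positions.

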